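# Square the eyelet tin into the corner stop

### The job

The eyelet tin has to sit square in the aluminium corner stop so that its lid can be marked. Push it along the table with your fingertips until its long far side is flush against the long far rail and its right-hand end is flush against the short side rail. Do not take the tin between the fingers, lift it or tip it, and do not disturb the teal spool, the wax block and the orange bobbin; then move clear.

Things in the scene. Friction and masses are not known exactly. Their poses are not given: they have to be found in the camera images.
- tin: Shut tin, dark teal lid, mustard-yellow body, 105 to 210 g, loose, 24 mm high. Origin: centre of its underside; solid outline x = -29 to +30 mm, y = -44 to +44 mm. +x side: the long hinged back; -y side: the right-hand end; z up. It starts in the open quadrant of the corner stop, clear of both rails, turned up to about 0.45 rad from the stop's axes.
- corner_stop: L-shaped aluminium stop fixed to the table, rails 14 mm wide, 18 mm high. Origin: inner corner, on the table. Long far rail: inner face x = 0, running 120 mm along +y; short side rail: inner face y = 0, running 80 mm along -x. Seated, the tin has the stop's axes and its origin at about x = -30, y = +44 mm. The stop is turned up to 0.25 rad on the table.
- teal_spool: Bystander: teal thread spool standing upright, 27 mm diameter, 52 mm high, loose, origin at the centre of its underside; right of the tin's way, beyond the side rail's open end.
- wax: Bystander: yellow beeswax block with dark grooves, 26 x 42 mm, 14 mm high, loose, origin at the centre of its underside; to the left of the tin.
- orange_bobbin: Bystander: small bobbin with white flanges and orange thread, 21 mm diameter, 11 mm high, loose, lying flat, origin at the centre of its underside; to the left of and nearer than the tin.
Mind the look-alikes: they are no part of the job. Of the things like the tin, leave any that is blue or brown; of the rest the larger one is meant.

How it is judged:
At the end, for the whole second after the job is handed in: The tin lies flat and still on the table in the corner, within about 4 mm of flush with both rails and within 0.05 rad (3 degrees) of square; spool (upright), wax and bobbin are within 12 mm of where they stood (x of tin in the frame of corner_stop between -0.034 and -0.025 m and y of tin in the frame of corner_stop between 0.039 and 0.048 m and angle between the x axis of tin and the x axis of corner_stop, either way round below 0.05 rad and angle between tin's own z axis and vertical below 0.05 rad and height (world z) of tin below 0.004 m and linear speed of tin below 0.01 m/s and distance of each of teal_spool, wax, orange_bobbin from where it was at the start of the episode below 0.012 m and angle between teal_spool's own z axis and vertical below 0.2 rad); the robot touches nothing.
It fails at once if the tin was lifted off the table by more than 6 mm (height (world z) of tin above 0.006 m).
It fails at once if the tin was tipped by more than 0.2 rad (angle between tin's own z axis and vertical above 0.2 rad).
It fails at once if the tin was taken between the fingers (the tool centre came inside its outline, low down, while the fingers touched it) (x of the grasp point in the frame of tin between -0.024 and 0.024 m and y of the grasp point in the frame of tin between -0.036 and 0.036 m and z of the grasp point in the frame of tin below 0.034 m and contact force between the fingers and tin above 0.5 N).
It fails at once if the spool, the wax or the bobbin was moved by more than 12 mm or the spool was knocked over (distance of any of teal_spool, wax, orange_bobbin from where it was at the start of the episode above 0.012 m or angle between teal_spool's own z axis and vertical above 0.2 rad).
It also fails if it takes over 51 s, if anything falls off the work surface, if the arm or the gripper's body presses on something with over 40 N, if the wrist force passes 120 N, or if a joint passes its speed limit or range.

### The arm

A 7-joint arm with a two-finger parallel gripper is mounted at the origin on a cart in front of the work surface, level with it; the furniture and walls round the work are solid. World frame = base frame: x ahead of the robot, y to its left, z up, the work surface at z = 0. Lengths are in m, angles in rad, forces in N, time in s.
With the tool pointing down it reaches from about 0.425 to 0.8 m from the base axis. Payload 8.3 kg.
Tool frame: the origin (TCP) lies between the finger pads, 19 mm behind the fingertips; this is the grasp point; z points along the fingers, y is the line along which they close (so a half turn about z gives the same grasp; the last joint's range is limited). The gripper opens to 85 mm and grips with 20 to 120 N. Pads are 22 mm wide; open, the fingers measure 114 mm over their backs; the gripper's body (76 mm by 85 mm) begins 54 mm behind the grasp point. The pads swing forward as they close: fully open they stand 13 mm farther back than shut.
Start: joints at [1.044, 0.383, 0.016, 1.37, -0.006, 1.388, -0.046], TCP at [0.28, -0.559, 0.25] pointing down, gripper open.
Joint ranges: [-2.95, 2.95], [-0.25, 2.06], [-1.52, 1.56], [0.18, 2.33], [-1.44, 4.58], [0.02, 2.06], [-3.01, 3.01]. Speed limits (rad/s): [2.39, 2.39, 3.01, 3.01, 3.14, 3.14, 3.14].

### API

Orientations are given as a 3x3 rotation matrix whose columns are the frame's x, y, z axes.
In Python, from workcell import bot, eyes gives the robot as it stands. The module is installed in compiled form; this text tells all that it offers.
- The arm moves only by the tool servo_tool, never from a script. Its argument "motion" is a list that holds one entry, the list of rows, each a list of 7 numbers: the turn, a rotation vector about the tool's x, y, z in degrees, then the shift along the tool's x, y, z in mm, then the finger opening in mm, from 0 to 85.4. A call has 1 to 5 rows; each row shifts and turns the commanded pose from where the row before left it, along the tool's axes as they then stand; what a row does not reach is not made up. A row lasts 1/12 s, in which the tool goes at most 41.7 mm and 7.16 degrees, less where a joint would pass 70% of its speed; a pose out of reach is approached as far as the arm can. A call with a gripper value outside its range is refused whole. The fingers move at their own pace and stop on an object; "grip_force" is the grip in N (left out, the last holds). Time passes only in rows, so rows that do not move let the fingers close. It gives the time, the measured TCP pose, the force, the opening and the grip force at its end, in the units of the state.
- bot.get_obs(): the state, without advancing time (a new reading comes with each control period).
- eyes.grab_frame(name): name is "scene" or "side" or "wrist"; returns the picture (420x560x3 uint8, blue, green, red); there is no depth.
- eyes.camera_params(name): a dict with "camera_matrix" (3x3 intrinsics, pixels), "world_from_camera" (4x4, takes a point from camera to world coordinates); the wrist camera has in their place "tool_from_camera" (4x4, takes a point from camera to tool coordinates, whose origin is the TCP and whose axes are the flange's). Camera axes: x right, y up, looking along -z (the intrinsics and any distortion apply to the point x, -y, -z); pixel columns grow to the right and rows downward; lengths in m; the calibration is good to about 2 mm. A picture is of the moment at which its call begins: read the wrist's pose just before it. camera_params takes no time and is no camera call.
- bot.finish_job(): hands the job in; it is judged then, once.
The state is a dict: "time": time; "q": joint angles; "joint_velocities": joint speeds; "joint_efforts": joint torques, N m; "eef_pos": TCP position; "tool_rot": TCP orientation; "force": force on the tool from outside, world axes, zero at the start; "wrist_torque": the same for the moment, N m; "opening": finger opening in m; "finger_force": force on a finger pad.
Only numpy, scipy, OpenCV 4.12 (cv2) and the standard library are available. Lean on these libraries where they do the work, as an engineer would, in place of code of your own. Each camera call takes 0.05 s, during which the arm holds its last target. There are 200 camera calls.

## Working session

There is one attempt and no reset: what is moved stays moved. The work goes in short steps, Python scripts to look and compute and a tool call to move; the robot and the scene stay as the last step left them, time stands still between calls to the robot, and variables do not carry over. Pictures are saved under pics/ and viewed, at most 10 in all, crops included, and the job is handed in when it is done.

Besides the shell and the picture viewer there is one more tool, called by a JSON object that holds its "method" and its "body". servo_tool: Moves the arm, as the interface text tells. Its arguments: {"type":"object","properties":{"motion":{"type":"array"},"grip_force":{"type":"number"}},"required":["motion"]}

```bash
mkdir -p pics; cat > h.py <<'E'
import numpy as np, cv2
from workcell import bot, eyes
def cam(n):
    p=eyes.camera_params(n); return p
def cast(n,uv,z,p=None):
    p=p or cam(n); K=np.array(p["camera_matrix"]); T=np.array(p["world_from_camera"])
    uv=np.atleast_2d(uv).astype(float)
    d=np.c_[(uv-K[:2,2])/K[[0,1],[0,1]],np.ones(len(uv))]*[1,-1,-1]
    w=d@T[:3,:3].T; o=T[:3,3]
    return o+w*((z-o[2])/w[:,2])[:,None]
def proj(n,P):
    p=cam(n);K=np.array(p["camera_matrix"]);T=np.linalg.inv(np.array(p["world_from_camera"]))
    c=np.atleast_2d(P)@T[:3,:3].T+T[:3,3]; c=c*[1,-1,-1]
    return c[:,:2]/c[:,2:]*K[[0,1],[0,1]]+K[:2,2]
E
python3 - <<'E'
from h import *
a=eyes.grab_frame("scene");b=eyes.grab_frame("side")
cv2.imwrite("pics/scene0.png",a);cv2.imwrite("pics/side0.png",b)
for n in("scene","side","wrist"):print(n,{k:np.round(v,3).tolist() if k!='x' else 0 for k,v in cam(n).items()})
o=bot.get_obs();print(o["time"],np.round(o["eef_pos"],3),np.round(o["tool_rot"],3).tolist())
E
```

```text
scene {'camera_matrix': [[387.6, 0.0, 275.316], [0.0, 387.6, 213.47], [0.0, 0.0, 1.0]], 'world_from_camera': [[0.881, 0.3, -0.365, 0.244], [-0.472, 0.55, -0.689, -0.42], [-0.006, 0.78, 0.626, 0.587], [0.0, 0.0, 0.0, 1.0]]}
side {'camera_matrix': [[438.882, 0.0, 281.162], [0.0, 438.882, 222.448], [0.0, 0.0, 1.0]], 'world_from_camera': [[-0.831, 0.187, -0.524, 0.126], [-0.557, -0.278, 0.783, 0.864], [0.001, 0.942, 0.335, 0.344], [0.0, 0.0, 0.0, 1.0]]}
wrist {'camera_matrix': [[324.912, 0.0, 279.538], [0.0, 324.912, 212.388], [0.0, 0.0, 1.0]], 'tool_from_camera': [[-0.001, 0.956, 0.294, 0.075], [1.0, 0.001, 0.001, 0.0], [0.0, 0.294, -0.956, -0.124], [0.0, 0.0, 0.0, 1.0]]}
0.1 [ 0.279 -0.559  0.249] [[0.894, 0.447, -0.001], [0.447, -0.894, 0.002], [-0.0, -0.002, -1.0]]
```

View pics/scene0.png

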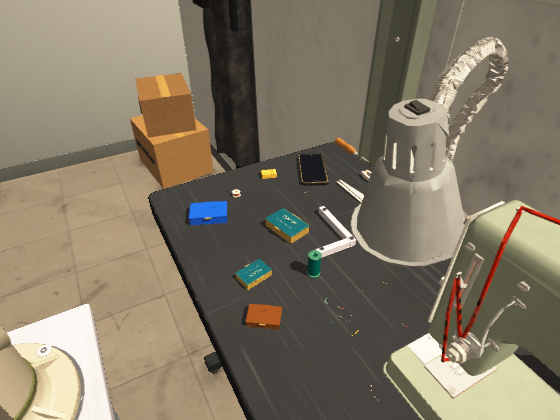

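View pics/side0.png

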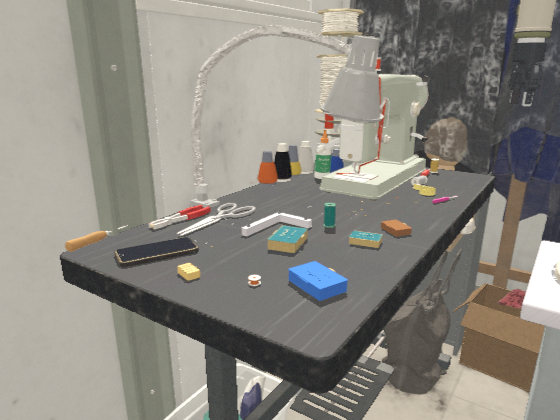

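The tin could be any of four: the larger teal tin at scene (288,226), the small teal tin (254,274), the blue one (208,212) or the brown one (264,316). By the description it is the larger teal/mustard one at (288,226), which sits inside the aluminium L whose corner is near (352,243). I'll check that in a close crop and measure positions.

```bash
python3 - <<'E'
from h import *
a=cv2.imread("pics/scene0.png");b=cv2.imread("pics/side0.png")
c=np.hstack([cv2.resize(a[165:285,225:365],None,fx=3,fy=4.0*3/4,interpolation=cv2.INTER_CUBIC),cv2.resize(b[190:310,230:350],None,fx=3,fy=3,interpolation=cv2.INTER_CUBIC)])
cv2.imwrite("pics/crop.png",c);print(c.shape)
for n,l in (("scene",[("tin",(288,222),.024),("small",(254,271),.024),("blue",(208,208),.024),("brown",(264,311),.02),("corner",(352,240),.018),("farend",(320,208),.018),("shortend",(319,252),.018),("spool",(314,276),0),("wax",(269,174),.01),("bobbin",(236,193),.01),("lampL",(355,230),0),("lampbot",(400,262),0)]),
 ("side",[("tin",(290,236),.024),("spool",(330,226),0),("wax",(188,271),.01),("bobbin",(255,280),.01)])):
  for k,uv,z in l: print(n,k,np.round(cast(n,uv,z)[0],3))
E
```

```text
(360, 780, 3)
scene tin [0.584 0.159 0.024]
scene small [0.451 0.061 0.024]
scene blue [0.443 0.294 0.024]
scene brown [ 0.427 -0.03   0.02 ]
scene corner [0.679 0.047 0.018]
scene farend [0.68  0.174 0.018]
scene shortend [0.596 0.05  0.018]
scene spool [0.56  0.012 0.   ]
scene wax [0.647 0.375 0.01 ]
scene bobbin [0.532 0.337 0.01 ]
scene lampL [0.719 0.085 0.   ]
scene lampbot [ 0.739 -0.041  0.   ]
side tin [0.568 0.172 0.024]
side spool [0.559 0.016 0.   ]
side wax [0.644 0.381 0.01 ]
side bobbin [0.527 0.344 0.01 ]
```

View pics/crop.png

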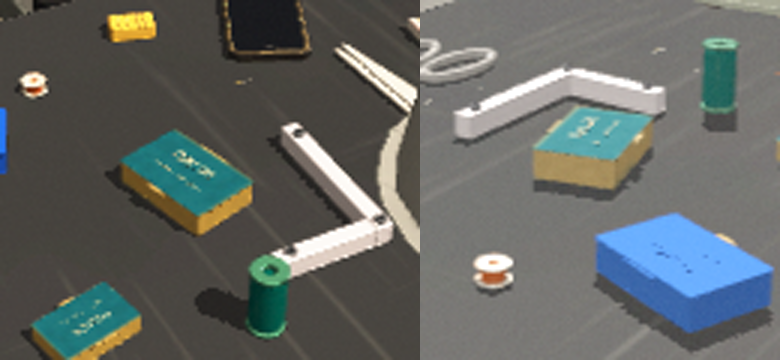

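The crop confirms the larger teal-lid, mustard-body tin at scene (288,222). It lies inside the L, and the spool is near the short rail's open end. Next I measure it precisely.

```bash
cat > m.py <<'E'
from h import *
def mask(im,lo,hi,ctr,r):
    m=cv2.inRange(cv2.cvtColor(im,cv2.COLOR_BGR2HSV),lo,hi)
    n,l,s,c=cv2.connectedComponentsWithStats(m)
    k=min([i for i in range(1,n) if s[i,4]>r],key=lambda i:np.hypot(*(c[i]-ctr)))
    return (l==k).astype(np.uint8)
def quad(m):
    h=cv2.convexHull(max(cv2.findContours(m,0,2)[0],key=cv2.contourArea))
    for e in np.linspace(.01,.1,40):
        q=cv2.approxPolyDP(h,e*cv2.arcLength(h,True),True)
        if len(q)==4: return q[:,0]
def tin(n,im,ctr,p=None):
    m=cv2.morphologyEx(mask(im,(78,70,30),(100,255,255),ctr,150),cv2.MORPH_CLOSE,np.ones((5,5)))
    pts=max(cv2.findContours(m,0,2)[0],key=cv2.contourArea)[:,0]
    w=cast(n,pts,.024,p)[:,:2]
    r=cv2.minAreaRect((w*1000).astype(np.float32))
    return r,w
E
python3 - <<'E'
from m import *
a=cv2.imread("pics/scene0.png");b=cv2.imread("pics/side0.png")
for n,im,c in (("scene",a,(288,222)),("side",b,(290,236)),("scene",a,(254,271))):
    print(n,tin(n,im,c)[0])
for n,im,c in (("scene",a,(335,235)),("side",b,(280,225))):
    m=mask(im,(0,0,150),(180,60,255),c,60)
    h=max(cv2.findContours(m,0,2)[0],key=cv2.contourArea)
    q=cv2.approxPolyDP(h,2.5,True)[:,0]
    print(n,m.sum()); print(np.c_[q,np.round(cast(n,q,.018)[:,:2],4),np.round(cast(n,q,0)[:,:2],4)])
def ray(n,uv):
    return cast(n,uv,1.)[0],cast(n,uv,0.)[0]
for s,d in (((404,235),(355,105)),((416,105),(362,40))):
    p1,p2=ray("scene",s),ray("side",d);A=np.c_[p1[1]-p1[0],-(p2[1]-p2[0])]
    t=np.linalg.lstsq(A,p2[0]-p1[0],rcond=None)[0]
    print(p1[0]+t[0]*(p1[1]-p1[0]),p2[0]+t[1]*(p2[1]-p2[0]))
E
```

```text
scene ((581.1702880859375, 162.56443786621094), (56.261138916015625, 87.61077117919922), 13.839147567749023)
side ((578.5953369140625, 162.93331909179688), (53.331382751464844, 85.0678482055664), 14.443583488464355)
scene ((450.5605163574219, 62.68267059326172), (60.20854949951172, 39.44451904296875), 12.080049514770508)
scene 188
[[3.370e+02 1.810e+02 7.821e-01 2.487e-01 7.991e-01 2.698e-01]
 [3.610e+02 2.020e+02 7.803e-01 1.460e-01 7.972e-01 1.639e-01]
 [3.630e+02 1.940e+02 8.053e-01 1.701e-01 8.230e-01 1.887e-01]
 [3.430e+02 1.810e+02 7.958e-01 2.412e-01 8.132e-01 2.621e-01]]
side 700
[[ 3.110e+02  2.190e+02  5.944e-01  4.320e-02  6.202e-01 -2.100e-03]
 [ 2.760e+02  2.120e+02  6.892e-01  4.560e-02  7.203e-01  5.000e-04]
 [ 2.490e+02  2.240e+02  6.906e-01  1.485e-01  7.217e-01  1.090e-01]
 [ 2.490e+02  2.270e+02  6.788e-01  1.637e-01  7.093e-01  1.251e-01]
 [ 2.410e+02  2.270e+02  6.932e-01  1.733e-01  7.244e-01  1.352e-01]
 [ 2.420e+02  2.340e+02  6.650e-01  2.051e-01  6.948e-01  1.687e-01]
 [ 2.480e+02  2.350e+02  6.512e-01  2.027e-01  6.802e-01  1.662e-01]
 [ 2.770e+02  2.210e+02  6.507e-01  9.770e-02  6.797e-01  5.540e-02]
 [ 3.090e+02  2.270e+02  5.714e-01  9.130e-02  5.959e-01  4.870e-02]]
[ 0.57735037 -0.15941197  0.23871432] [ 0.59171732 -0.154357    0.25620717]
[ 0.57625931 -0.13012634  0.41037021] [ 0.57313298 -0.13204455  0.40137008]
```

```bash
python3 - <<'E'
from m import *
for uv in [(355,225),(370,252),(405,266),(440,258),(468,215)]:
    print("lamp",uv,[np.round(cast("scene",uv,z)[0],3).tolist() for z in(.2,.24,.28)])
for uv in [(327,105),(355,122),(385,115)]: # side rim
    T=np.array(cam("side")["world_from_camera"]);o=T[:3,3];d=cast("side",uv,0.)[0]-o if uv[1]>0 else 0
    for x in (.5,.58,.66): 
        t=(x-o[0])/d[0]; print("side",uv,np.round(o+t*d,3))
for uv,z in [((388,370),0),((455,205),.3),((350,130),0)]: print(uv,cast("scene",uv,z)[0])
print(proj("scene",[[0,0,0],[.28,-.559,.25],[.2,-.4,.2],[.435,-.117,.2]]))
E
```

```text
lamp (355, 225) [[0.564, -0.077, 0.2], [0.531, -0.113, 0.24], [0.498, -0.148, 0.28]]
lamp (370, 252) [[0.547, -0.135, 0.2], [0.516, -0.164, 0.24], [0.484, -0.194, 0.28]]
lamp (405, 266) [[0.571, -0.179, 0.2], [0.538, -0.204, 0.24], [0.504, -0.229, 0.28]]
lamp (440, 258) [[0.625, -0.191, 0.2], [0.586, -0.214, 0.24], [0.546, -0.238, 0.28]]
lamp (468, 215) [[0.736, -0.143, 0.2], [0.685, -0.172, 0.24], [0.634, -0.2, 0.28]]
side (327, 105) [0.5   0.162 0.281]
side (327, 105) [0.58  0.012 0.268]
side (327, 105) [ 0.66  -0.138  0.254]
side (355, 122) [0.5   0.042 0.24 ]
side (355, 122) [ 0.58  -0.134  0.218]
side (355, 122) [ 0.66  -0.31   0.196]
side (385, 115) [ 0.5   -0.119  0.241]
side (385, 115) [ 0.58  -0.329  0.218]
side (385, 115) [ 0.66  -0.54   0.196]
(388, 370) [ 0.5561817  -0.21454929  0.        ]
(455, 205) [ 0.61091563 -0.19348012  0.3       ]
(350, 130) [1.01085973 0.49573322 0.        ]
[[  -4.90585871  418.53465987]
 [ 574.36632521 1206.77371841]
 [ 200.5047646   705.21716786]
 [ 295.49375924  271.80783075]]
```

{"method": "servo_tool", "body": {"motion": [[[0,0,0,0,-30,0,45],[0,0,0,0,-35,0,45],[0,0,0,0,-40,0,45],[0,0,0,0,-40,0,45],[0,0,0,0,-30,0,45]]]}}

```text
time: 0.52
eef_pos: [0.1999, -0.3998, 0.2493]
tool_rot: [[0.894, 0.447, -0.001], [0.447, -0.894, 0.001], [-0.0, -0.002, -1.0]]
force: [0.4, -0.6, 1.2]
opening: 0.0446
finger_force: 0.0
```

{"method": "servo_tool", "body": {"motion": [[[0,0,-7,0,0,0,45],[0,0,-7,0,0,0,45],[0,0,-7,0,0,0,45],[0,0,-7,0,0,0,45],[0,0,-7,0,0,0,45]]]}}

```text
time: 0.93
eef_pos: [0.2011, -0.4022, 0.2498]
tool_rot: [[0.471, 0.882, -0.0], [0.882, -0.471, 0.0], [0.0, -0.0, -1.0]]
force: [0.1, 0.2, -0.3]
opening: 0.045
finger_force: 0.0
```

{"method": "servo_tool", "body": {"motion": [[[0,0,-7,0,0,0,45],[0,0,-7,0,0,0,45],[0,0,-7,0,0,0,45],[0,0,-7,0,0,0,45],[0,0,-0.4,0,0,0,45]]]}}

```text
time: 1.35
eef_pos: [0.2012, -0.4022, 0.2497]
tool_rot: [[-0.006, 1.0, -0.0], [1.0, 0.006, 0.001], [0.001, -0.0, -1.0]]
force: [-0.6, -0.2, 0.6]
opening: 0.0449
finger_force: 0.0
```

{"method": "servo_tool", "body": {"motion": [[[0,0,0,23,23,0,45],[0,0,0,26,26,0,45],[0,0,0,26,26,0,45],[0,0,0,26,26,0,45],[0,0,0,26,26,0,45]]]}}

```text
time: 1.77
eef_pos: [0.3291, -0.274, 0.2499]
tool_rot: [[0.005, 1.0, -0.0], [1.0, -0.005, -0.0], [-0.0, -0.0, -1.0]]
force: [0.8, -0.3, -1.0]
opening: 0.0451
finger_force: 0.0
```

{"method": "servo_tool", "body": {"motion": [[[0,0,0,25,20,0,45],[0,0,0,28,20,0,45],[0,0,0,28,18,0,45],[0,0,0,28,13,0,45],[0,0,0,30,12,0,45]]]}}

```text
time: 2.18
eef_pos: [0.4119, -0.1351, 0.2498]
tool_rot: [[0.005, 1.0, -0.0], [1.0, -0.005, 0.0], [0.0, -0.0, -1.0]]
force: [0.3, -0.6, -0.3]
opening: 0.0449
finger_force: 0.0
```

{"method": "servo_tool", "body": {"motion": [[[0,0,0,35,5,0,45],[0,0,0,35,4,0,45],[0,0,0,35,3,0,45],[0,0,0,35,3,0,45],[0,0,0,35,4,0,45]]]}}

```text
time: 2.6
eef_pos: [0.4301, 0.0401, 0.25]
tool_rot: [[0.005, 1.0, 0.0], [1.0, -0.005, -0.0], [-0.0, 0.0, -1.0]]
force: [0.9, -0.5, 0.4]
opening: 0.0449
finger_force: 0.0
```

{"method": "servo_tool", "body": {"motion": [[[0,0,0,35,4,0,45],[0,0,0,35,4,0,45],[0,0,0,30,6,0,45],[0,0,0,20,8,0,45],[0,0,0,0,0,0,45]]]}}

```text
time: 3.02
eef_pos: [0.4524, 0.1633, 0.2501]
tool_rot: [[-0.001, 1.0, 0.0], [1.0, 0.001, 0.003], [0.003, 0.0, -1.0]]
force: [-1.0, -0.7, -0.1]
opening: 0.0449
finger_force: 0.0
```

{"method": "servo_tool", "body": {"motion": [[[0,0,7,0,0,0,45],[0,0,7,0,0,0,45],[0,0,7,0,0,0,45],[0,0,7,0,0,0,45],[0,0,7,0,0,0,45]]]}}

```text
time: 3.43
eef_pos: [0.4524, 0.1577, 0.2498]
tool_rot: [[0.583, 0.813, -0.001], [0.813, -0.583, -0.0], [-0.001, -0.0, -1.0]]
force: [0.7, -0.4, 0.4]
opening: 0.0453
finger_force: 0.0
```

{"method": "servo_tool", "body": {"motion": [[[0,0,7,0,0,0,45],[0,0,7,0,0,0,45],[0,0,7,0,0,0,45],[0,0,7,0,0,0,45],[0,0,7,0,0,0,45]]]}}

```text
time: 3.85
eef_pos: [0.4524, 0.1577, 0.2498]
tool_rot: [[0.943, 0.332, -0.001], [0.332, -0.943, -0.0], [-0.001, 0.0, -1.0]]
force: [-0.1, 0.2, -0.4]
opening: 0.0451
finger_force: 0.0
```

{"method": "servo_tool", "body": {"motion": [[[0,0,7,0,0,0,45],[0,0,7,0,0,0,45],[0,0,6,0,0,0,45],[0,0,0,0,0,0,45]]]}}

```text
time: 4.18
eef_pos: [0.4524, 0.1577, 0.2498]
tool_rot: [[1.0, -0.009, -0.0], [-0.009, -1.0, -0.0], [-0.0, 0.0, -1.0]]
force: [-1.5, -0.8, -0.2]
opening: 0.0453
finger_force: 0.0
```

```bash
cat >> h.py <<'E'
def wristp():
    o=bot.get_obs();im=eyes.grab_frame("wrist");p=dict(cam("wrist"))
    T=np.eye(4);T[:3,:3]=o["tool_rot"];T[:3,3]=o["eef_pos"]
    p["world_from_camera"]=T@np.array(p["tool_from_camera"]);return im,p,o
E
python3 - <<'E'
from m import *
im,p,o=wristp();cv2.imwrite("pics/w1.png",im)
np.savez("w1.npz",T=p["world_from_camera"],K=p["camera_matrix"])
print(o["eef_pos"],o["time"])
E
```

```text
[0.45244916 0.15773295 0.24982273] 4.1833
```

View pics/w1.png

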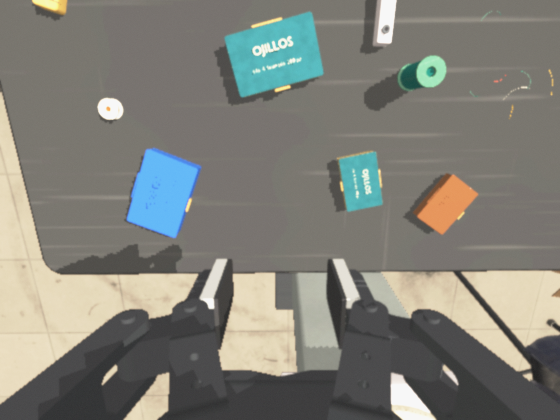

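The wrist view shows the tin at (275,55), hinge side up (far) and the short rail end at (383,20). The rest of the stop is out of frame, so I'll move over it for a precise reading.

{"method": "servo_tool", "body": {"motion": [[[0,0,0,25,0,0,45],[0,0,0,35,0,0,45],[0,0,0,30,0,0,45],[0,0,0,20,0,0,45],[0,0,0,0,0,0,45]]]}}

```text
time: 4.65
eef_pos: [0.5657, 0.1565, 0.2485]
tool_rot: [[1.0, -0.002, -0.001], [-0.002, -1.0, 0.0], [-0.001, -0.0, -1.0]]
force: [-0.4, -0.4, -1.3]
opening: 0.0454
finger_force: 0.0
```

```bash
cat >> m.py <<'E'
def stop(im,p):
    """inner corner + yaw from white rail pixels (top faces, z=.018)"""
    hsv=cv2.cvtColor(im,cv2.COLOR_BGR2HSV)
    m=cv2.inRange(hsv,(0,0,170),(180,60,255)); ys,xs=np.nonzero(m)
    w=cast(None,np.c_[xs,ys],.018,p)[:,:2]
    return m,np.c_[xs,ys],w
E
python3 - <<'E'
from m import *
im,p,o=wristp();cv2.imwrite("pics/w2.png",im)
print(o["eef_pos"],o["time"])
np.save("w2.npy",p["world_from_camera"])
m,uv,w=stop(im,p)
k=(w[:,0]>.56)&(w[:,0]<.73)&(w[:,1]>.0)&(w[:,1]<.25); print(k.sum())
mm=np.zeros(m.shape,np.uint8);mm[uv[k,1],uv[k,0]]=255
c=max(cv2.findContours(mm,0,2)[0],key=cv2.contourArea);q=cv2.approxPolyDP(c,3,True)[:,0]
print(np.c_[q,np.round(cast(None,q,.018,p)[:,:2],4)])
uvt=cv2.convertPointsToHomogeneous
K=np.array(p["camera_matrix"])
r,_=tin("wrist",im,(280,150),p);print(r)
E
```

```text
[0.56565527 0.15647549 0.24851269] 4.65
4007
[[2.590e+02 6.000e+01 6.900e-01 1.766e-01]
 [2.600e+02 7.500e+01 6.762e-01 1.758e-01]
 [3.720e+02 7.900e+01 6.722e-01 6.260e-02]
 [3.660e+02 1.550e+02 5.958e-01 6.290e-02]
 [3.700e+02 1.590e+02 5.915e-01 5.820e-02]
 [3.810e+02 1.580e+02 5.926e-01 4.640e-02]
 [3.910e+02 6.400e+01 6.860e-01 4.470e-02]]
((580.6065063476562, 161.45303344726562), (57.69630813598633, 87.3736801147461), 13.62341594696045)
```

View pics/w2.png

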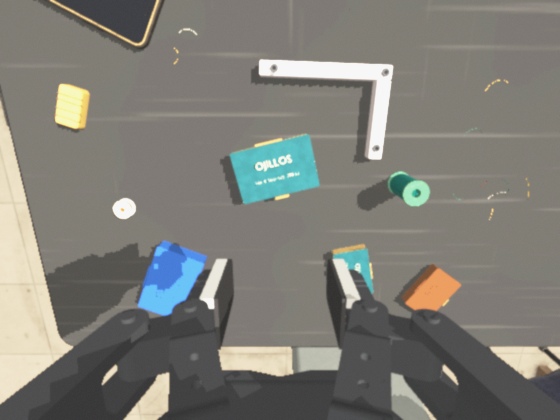

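The stop is clear here: corner at about (0.672, 0.061) with yaw about -0.025. The tin is at (0.581, 0.161) with yaw +0.238, hinge far. I'll back off to the near side and lower the open fingertips.

{"method": "servo_tool", "body": {"motion": [[[0,0,1.3,-25,0,0,45],[0,0,0,-30,-3,30,45],[0,0,0,-8,-2,40,45],[0,0,0,0,0,40,45],[0,0,0,0,0,40,45]]]}}

```text
time: 5.12
eef_pos: [0.4991, 0.1643, 0.1002]
tool_rot: [[1.0, -0.02, 0.002], [-0.02, -1.0, -0.0], [0.002, 0.0, -1.0]]
force: [2.5, -0.5, -0.6]
opening: 0.0451
finger_force: 0.0
```

{"method": "servo_tool", "body": {"motion": [[[0,0,0,0,0,35,45],[0,0,0,0,0,25,45],[0,0,0,0,0,10,45],[0,0,0,0,0,0,45]]]}}

```text
time: 5.45
eef_pos: [0.4981, 0.1636, 0.0287]
tool_rot: [[1.0, -0.022, -0.004], [-0.022, -1.0, -0.001], [-0.004, 0.001, -1.0]]
force: [1.0, 0.1, 0.2]
opening: 0.0452
finger_force: 0.0
```

{"method": "servo_tool", "body": {"motion": [[[0,0,0,15,0,2,45],[0,0,0,12,0,0,45],[0,0,0,8,0,0,45],[0,0,0,8,0,0,45],[0,0,0,8,0,0,45]]]}}

```text
time: 5.87
eef_pos: [0.5522, 0.1635, 0.0301]
tool_rot: [[1.0, -0.023, 0.002], [-0.023, -1.0, 0.001], [0.002, -0.001, -1.0]]
force: [-2.1, 0.7, 0.3]
opening: 0.045
finger_force: 0.4
```

{"method": "servo_tool", "body": {"motion": [[[0,0,0,8,0,0,45],[0,0,0,8,0,0,45],[0,0,0,8,0,0,45],[0,0,0,5,0,0,45],[0,0,0,0,0,0,45]]]}}

```text
time: 6.28
eef_pos: [0.5815, 0.1621, 0.0286]
tool_rot: [[1.0, -0.024, 0.001], [-0.024, -1.0, 0.0], [0.001, -0.0, -1.0]]
force: [0.2, 1.0, 0.6]
opening: 0.0449
finger_force: 0.0
```

```bash
cat > t.py <<'E'
from m import *
import sys
im,p,o=wristp();cv2.imwrite(f"pics/{sys.argv[1]}.png",im)
# nearest teal blob to last tin
c=np.array([float(sys.argv[2]),float(sys.argv[3])])
m=cv2.inRange(cv2.cvtColor(im,cv2.COLOR_BGR2HSV),(78,70,30),(100,255,255))
m=cv2.morphologyEx(m,cv2.MORPH_CLOSE,np.ones((5,5)))
ys,xs=np.nonzero(m);w=cast(None,np.c_[xs,ys],.024,p)[:,:2]
k=np.hypot(*(w-c).T)<.075;w=w[k]
print("rows",ys[k].min(),ys[k].max())
r=cv2.minAreaRect((w*1000).astype(np.float32));print(r)
a=np.radians(r[2]+(0 if r[1][0]<r[1][1] else -90)) 
ctr=np.array(r[0])/1000;u=-0.025
R=np.array([[np.cos(u),-np.sin(u)],[np.sin(u),np.cos(u)]])
print("tin in stop",(ctr-[.672,.061])@R,"dyaw",a-u,"tcp",np.round(o["eef_pos"],4),"t",o["time"],"F",np.round(o["force"],1))
E
python3 t.py w3 .6 .15
```

```text
rows 127 263
((622.3916015625, 154.42469787597656), (85.8772201538086, 57.25370788574219), 88.21076965332031)
tin in stop [-0.05192827  0.09215542] dyaw -0.006227960626160139 tcp [0.5815 0.1621 0.0286] t 6.2833 F [0.2 1.  0.6]
```

{"method": "servo_tool", "body": {"motion": [[[0,0,0,6,0,0,45],[0,0,0,6,0,0,45],[0,0,0,5,0,0,45],[0,0,0,3,0,0,45],[0,0,0,2,0,0,45]]]}}

```text
time: 6.75
eef_pos: [0.6028, 0.1618, 0.0286]
tool_rot: [[1.0, -0.023, 0.0], [-0.023, -1.0, 0.0], [0.0, -0.0, -1.0]]
force: [-0.8, 0.2, 0.6]
opening: 0.0448
finger_force: 0.6
```

{"method": "servo_tool", "body": {"motion": [[[0,0,0,0.5,0,0,45],[0,0,0,0,0,0,45]]]}}

```text
time: 6.92
eef_pos: [0.6029, 0.1619, 0.0286]
tool_rot: [[1.0, -0.023, 0.0], [-0.023, -1.0, 0.0], [0.0, -0.0, -1.0]]
force: [0.6, 1.0, -0.5]
opening: 0.0451
finger_force: 0.0
```

```bash
python3 t.py w4 .642 .15
```

```text
rows 127 263
((643.4081420898438, 153.70301818847656), (85.94525146484375, 57.18678283691406), 88.3018798828125)
tin in stop [-0.03090026  0.09195933] dyaw -0.004637787139273826 tcp [0.6029 0.1619 0.0286] t 6.9167 F [ 0.6  1.  -0.5]
```

{"method": "servo_tool", "body": {"motion": [[[0,0,0,-15,0,0,45],[0,0,0,-5,0,-30,15],[0,0,0,0,0,-35,15],[0,0,-7,0,0,-15,15],[0,0,-7,0,0,0,15]]]}}

```text
time: 7.38
eef_pos: [0.5851, 0.1636, 0.1138]
tool_rot: [[0.974, 0.225, 0.008], [0.225, -0.974, 0.002], [0.008, 0.0, -1.0]]
force: [-0.0, -0.4, -0.0]
opening: 0.0151
finger_force: 0.0
```

{"method": "servo_tool", "body": {"motion": [[[0,0,-7,0,0,0,15],[0,0,-7,0,0,0,15],[0,0,-7,0,0,0,15],[0,0,-7,0,0,0,15],[0,0,-7,0,0,0,15]]]}}

```text
time: 7.8
eef_pos: [0.5827, 0.1623, 0.1088]
tool_rot: [[0.669, 0.743, 0.0], [0.743, -0.669, -0.0], [0.0, 0.0, -1.0]]
force: [0.9, 0.6, 0.8]
opening: 0.015
finger_force: 0.0
```

{"method": "servo_tool", "body": {"motion": [[[0,0,-7,0,0,0,15],[0,0,-7,0,0,0,15],[0,0,-7,0,0,0,15],[0,0,-7,0,0,0,15],[0,0,-6,0,0,0,15]]]}}

```text
time: 8.22
eef_pos: [0.5828, 0.1623, 0.1088]
tool_rot: [[0.139, 0.99, 0.0], [0.99, -0.139, -0.0], [0.0, 0.0, -1.0]]
force: [0.2, 0.4, -0.7]
opening: 0.015
finger_force: 0.0
```

{"method": "servo_tool", "body": {"motion": [[[0,0,0,0,0,0,15]]]}}

```text
time: 8.3
eef_pos: [0.5827, 0.1622, 0.1086]
tool_rot: [[0.14, 0.99, 0.0], [0.99, -0.14, 0.0], [0.0, 0.0, -1.0]]
force: [-0.2, 0.3, 0.1]
opening: 0.015
finger_force: 0.0
```

{"method": "servo_tool", "body": {"motion": [[[0,0,-6.6,0,0,0,15],[0,0,0,22,17,0,15],[0,0,0,30,22,0,15],[0,0,0,22,16,0,15],[0,0,0,0,0,30,15]]]}}

```text
time: 8.72
eef_pos: [0.6439, 0.2423, 0.0848]
tool_rot: [[0.031, 0.999, 0.01], [0.999, -0.031, 0.008], [0.009, 0.01, -1.0]]
force: [0.0, 2.2, 1.0]
opening: 0.0151
finger_force: 0.0
```

{"method": "servo_tool", "body": {"motion": [[[0,0,0,0,0,30,15],[0,0,0,0,0,18,15],[0,0,0,0,0,3,15],[0,0,0,0,0,0,15]]]}}

```text
time: 9.05
eef_pos: [0.6391, 0.2343, 0.0264]
tool_rot: [[0.032, 0.999, -0.002], [0.999, -0.032, -0.001], [-0.001, -0.002, -1.0]]
force: [1.2, 0.1, 0.4]
opening: 0.0149
finger_force: 0.0
```

{"method": "servo_tool", "body": {"motion": [[[0,0,0,-10,0,0,15],[0,0,0,-8,0,0,15],[0,0,0,-6,0,0,15],[0,0,0,-6,0,0,15],[0,0,0,-6,0,0,15]]]}}

```text
time: 9.47
eef_pos: [0.6396, 0.198, 0.029]
tool_rot: [[0.031, 1.0, 0.002], [1.0, -0.031, 0.001], [0.001, 0.002, -1.0]]
force: [-0.6, 1.3, 0.4]
opening: 0.0151
finger_force: 0.7
```

{"method": "servo_tool", "body": {"motion": [[[0,0,0,-6,0,0,15],[0,0,0,-6,0,0,15],[0,0,0,-6,0,0,15],[0,0,0,-6,0,0,15],[0,0,0,-4,0,0,15]]]}}

```text
time: 9.88
eef_pos: [0.6381, 0.1696, 0.0276]
tool_rot: [[0.031, 1.0, -0.0], [1.0, -0.031, -0.0], [-0.0, -0.0, -1.0]]
force: [0.6, 1.8, 0.8]
opening: 0.0151
finger_force: 0.8
```

```bash
python3 - <<'E'
from m import *
o=bot.get_obs();print(o["eef_pos"],o["force"])
a=eyes.grab_frame("scene");b=eyes.grab_frame("side")
c=np.hstack([cv2.resize(a[165:285,245:385],None,fx=3,fy=3,interpolation=cv2.INTER_CUBIC),cv2.resize(b[170:290,220:340],None,fx=3,fy=3,interpolation=cv2.INTER_CUBIC)])
cv2.imwrite("pics/c2.png",c)
E
```

```text
[0.63810091 0.16962613 0.02755896] [0.5570426  1.81520084 0.81879884]
```

View pics/c2.png

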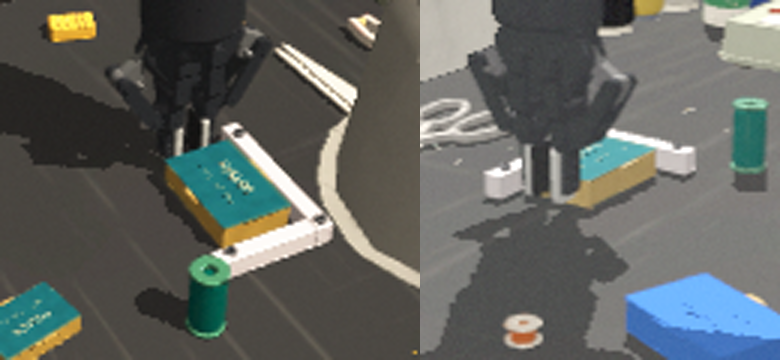

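The tin is square against the long rail, with about 9 mm left to the side rail. I'll ease it in, watching the force.

{"method": "servo_tool", "body": {"motion": [[[0,0,0,-3,0,0,15],[0,0,0,-3,0,0,15],[0,0,0,-1.5,0,0,15],[0,0,0,0,0,0,15]]]}}

```text
time: 10.32
eef_pos: [0.6378, 0.1626, 0.0275]
tool_rot: [[0.03, 1.0, -0.0], [1.0, -0.03, -0.0], [-0.0, -0.0, -1.0]]
force: [-0.3, 0.2, -0.9]
opening: 0.015
finger_force: 0.0
```

{"method": "servo_tool", "body": {"motion": [[[0,0,0,-1,0,0,15],[0,0,0,0,0,0,15]]]}}

```text
time: 10.48
eef_pos: [0.6378, 0.1621, 0.0276]
tool_rot: [[0.03, 1.0, -0.0], [1.0, -0.03, -0.0], [-0.0, -0.0, -1.0]]
force: [-0.1, -0.2, 0.2]
opening: 0.0148
finger_force: 0.0
```

{"method": "servo_tool", "body": {"motion": [[[0,0,0,-1,0,0,15],[0,0,0,0,0,0,15]]]}}

```text
time: 10.65
eef_pos: [0.6378, 0.1612, 0.0277]
tool_rot: [[0.03, 1.0, 0.0], [1.0, -0.03, 0.0], [0.0, 0.0, -1.0]]
force: [-1.0, 0.1, -0.2]
opening: 0.0149
finger_force: 0.2
```

{"method": "servo_tool", "body": {"motion": [[[0,0,0,-1,0,0,15],[0,0,0,0,0,0,15]]]}}

```text
time: 10.82
eef_pos: [0.6378, 0.1601, 0.0277]
tool_rot: [[0.03, 1.0, -0.0], [1.0, -0.03, 0.0], [0.0, -0.0, -1.0]]
force: [-0.7, 0.6, 0.2]
opening: 0.0151
finger_force: 0.2
```

{"method": "servo_tool", "body": {"motion": [[[0,0,0,-1,0,0,15],[0,0,0,0,0,0,15]]]}}

```text
time: 10.98
eef_pos: [0.6377, 0.159, 0.0277]
tool_rot: [[0.03, 1.0, 0.0], [1.0, -0.03, 0.0], [0.0, 0.0, -1.0]]
force: [-0.0, 0.5, 0.8]
opening: 0.0151
finger_force: 0.2
```

{"method": "servo_tool", "body": {"motion": [[[0,0,0,-1,0,0,15],[0,0,0,0,0,0,15]]]}}

```text
time: 11.15
eef_pos: [0.6377, 0.158, 0.0277]
tool_rot: [[0.03, 1.0, 0.0], [1.0, -0.03, 0.0], [0.0, 0.0, -1.0]]
force: [0.1, 0.7, 0.4]
opening: 0.0147
finger_force: 0.2
```

```bash
cat > s.py <<'E'
from m import *
# measure lid and rails in scene/side: print tin pose in stop
a={n:eyes.grab_frame(n) for n in("scene","side")}
u=-0.025;R=np.array([[np.cos(u),-np.sin(u)],[np.sin(u),np.cos(u)]])
for n,im in a.items():
    r,_=tin(n,im,proj(n,[.643,.105,.024])[0]); print(n,r,(np.array(r[0])/1000-[.672,.061])@R)
E
python3 s.py
```

```text
scene ((641.0008544921875, 103.99662780761719), (88.31593322753906, 56.56342697143555), 88.34716796875) [-0.03206426  0.04220829]
side ((633.5740966796875, 105.69977569580078), (82.7408447265625, 43.069339752197266), 89.3288803100586) [-0.03953127  0.04372526]
```

{"method": "servo_tool", "body": {"motion": [[[0,0,0,-1,0,0,15],[0,0,0,0,0,0,15]]]}}

```text
time: 11.42
eef_pos: [0.6377, 0.1572, 0.0277]
tool_rot: [[0.03, 1.0, 0.0], [1.0, -0.03, 0.0], [0.0, 0.0, -1.0]]
force: [0.1, 0.4, 0.3]
opening: 0.015
finger_force: 0.2
```

{"method": "servo_tool", "body": {"motion": [[[0,0,0,-1,0,0,15],[0,0,0,0,0,0,15]]]}}

```text
time: 11.58
eef_pos: [0.6377, 0.157, 0.0279]
tool_rot: [[0.03, 1.0, 0.001], [1.0, -0.03, 0.001], [0.001, 0.001, -1.0]]
force: [0.4, 3.1, -0.9]
opening: 0.015
finger_force: 1.8
```

The force rises and motion stalls at y = 0.157, so the end is on the side rail. One more firm millimetre, then I'll retreat and look from above.

{"method": "servo_tool", "body": {"motion": [[[0,0,0,-1,0,0,15],[0,0,0,0,0,0,15]]]}}

```text
time: 11.75
eef_pos: [0.6378, 0.157, 0.0282]
tool_rot: [[0.029, 1.0, 0.001], [1.0, -0.029, 0.003], [0.003, 0.001, -1.0]]
force: [1.3, 5.6, -0.2]
opening: 0.0151
finger_force: 2.9
```

{"method": "servo_tool", "body": {"motion": [[[0,0,0,10,0,0,15],[0,0,0,15,0,0,15],[0,0,0,0,0,-30,15],[0,0,0,0,0,-40,15],[0,0,7,0,0,-20,15]]]}}

```text
time: 12.17
eef_pos: [0.639, 0.1812, 0.1212]
tool_rot: [[0.149, 0.989, 0.002], [0.989, -0.149, 0.001], [0.001, 0.002, -1.0]]
force: [1.4, -0.3, 1.0]
opening: 0.0146
finger_force: 0.0
```

{"method": "servo_tool", "body": {"motion": [[[0,0,7,0,0,0,45],[0,0,7,0,0,0,45],[0,0,7,0,0,0,45],[0,0,7,0,0,0,45],[0,0,7,0,0,0,45]]]}}

```text
time: 12.58
eef_pos: [0.6382, 0.18, 0.1175]
tool_rot: [[0.696, 0.718, -0.0], [0.718, -0.696, -0.001], [-0.001, 0.0, -1.0]]
force: [-0.2, -0.6, 0.3]
opening: 0.0448
finger_force: 0.0
```

{"method": "servo_tool", "body": {"motion": [[[0,0,7,0,0,0,45],[0,0,7,0,0,0,45],[0,0,7,0,0,0,45],[0,0,7,0,0,0,45],[0,0,7,0,0,0,45]]]}}

```text
time: 13.0
eef_pos: [0.6381, 0.18, 0.1174]
tool_rot: [[0.982, 0.189, -0.001], [0.189, -0.982, -0.001], [-0.001, 0.001, -1.0]]
force: [-0.2, 0.6, -0.3]
opening: 0.0453
finger_force: 0.0
```

{"method": "servo_tool", "body": {"motion": [[[0,0,7,0,0,0,45],[0,0,6.5,0,0,0,45],[0,0,0,0,0,0,45]]]}}

```text
time: 13.25
eef_pos: [0.6381, 0.1802, 0.1176]
tool_rot: [[0.999, -0.044, -0.0], [-0.044, -0.999, -0.001], [-0.0, 0.001, -1.0]]
force: [-0.4, -0.1, 0.7]
opening: 0.045
finger_force: 0.0
```

{"method": "servo_tool", "body": {"motion": [[[0,0,-1,-20,20,-30,45],[0,0,0,-25,25,-40,45],[0,0,0,-20,20,-30,45],[0,0,0,0,5,0,45],[0,0,0,0,0,0,45]]]}}

```text
time: 13.67
eef_pos: [0.5778, 0.1152, 0.2113]
tool_rot: [[1.0, -0.021, 0.004], [-0.021, -1.0, -0.002], [0.004, 0.002, -1.0]]
force: [-0.2, -0.8, -0.1]
opening: 0.0452
finger_force: 0.0
```

```bash
python3 t.py w5 .643 .105; python3 - <<'E'
from m import *
im,p,o=wristp()
m,uv,w=stop(im,p)
k=(w[:,0]>.57)&(w[:,0]<.72)&(w[:,1]>.0)&(w[:,1]<.22)
mm=np.zeros(m.shape,np.uint8);mm[uv[k,1],uv[k,0]]=255
c=max(cv2.findContours(mm,0,2)[0],key=cv2.contourArea);q=cv2.approxPolyDP(c,3,True)[:,0]
print(np.c_[q,np.round(cast(None,q,.018,p)[:,:2],4)])
E
python3 s.py
```

```text
rows 93 158
((640.45263671875, 102.58235168457031), (86.31169891357422, 58.1446533203125), 87.87387084960938)
tin in stop [-0.03257696  0.04078076] dyaw -0.012107953996946086 tcp [0.5778 0.1152 0.2113] t 13.6667 F [-0.2 -0.8 -0.1]
[[2.090e+02 7.000e+01 6.900e-01 1.766e-01]
 [2.110e+02 8.600e+01 6.766e-01 1.759e-01]
 [3.400e+02 8.900e+01 6.715e-01 5.890e-02]
 [3.350e+02 1.730e+02 5.945e-01 6.120e-02]
 [3.500e+02 1.750e+02 5.922e-01 4.650e-02]
 [3.580e+02 7.200e+01 6.855e-01 4.320e-02]]
scene ((641.3114013671875, 103.03466033935547), (87.7859115600586, 56.685115814208984), 87.71068572998047) [-0.03172977  0.04125439]
side ((638.3706665039062, 104.17903900146484), (82.21804809570312, 53.440616607666016), 88.19617462158203) [-0.03469819  0.0423249 ]
```

View pics/w5.png

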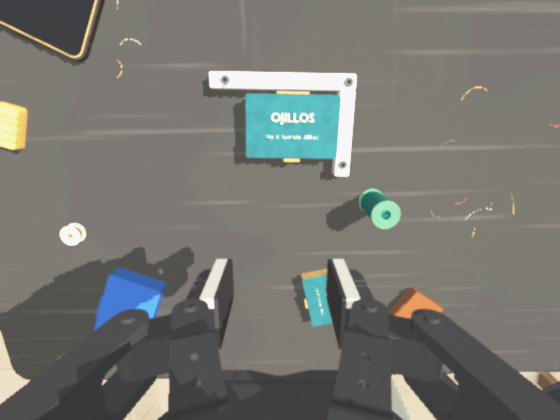

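The view from above shows the tin snug at the side rail (346,120), with a gap of about 1–2 mm to the long rail. A final two-finger push in +x should close it.

{"method": "servo_tool", "body": {"motion": [[[0,0,0.9,-5,12,30,40],[0,0,0,0,0,40,40],[0,0,0,0,0,40,40],[0,0,0,0,0,35,40],[0,0,0,0,0,25,40]]]}}

```text
time: 14.28
eef_pos: [0.5694, 0.1059, 0.034]
tool_rot: [[0.999, -0.035, -0.006], [-0.035, -0.999, -0.0], [-0.006, 0.0, -1.0]]
force: [-0.5, 0.4, 0.4]
opening: 0.0401
finger_force: 0.0
```

{"method": "servo_tool", "body": {"motion": [[[0,0,0,0,0,12,40],[0,0,0,0,0,0,40]]]}}

```text
time: 14.45
eef_pos: [0.5693, 0.1058, 0.0229]
tool_rot: [[0.999, -0.035, -0.007], [-0.035, -0.999, -0.0], [-0.007, 0.001, -1.0]]
force: [-0.4, -0.1, -0.2]
opening: 0.0401
finger_force: 0.0
```

{"method": "servo_tool", "body": {"motion": [[[0,0,0,8,0,0,40],[0,0,0,8,0,0,40],[0,0,0,5,0,0,40],[0,0,0,3,0,0,40],[0,0,0,0,0,0,40]]]}}

```text
time: 14.87
eef_pos: [0.5976, 0.1045, 0.0281]
tool_rot: [[0.999, -0.038, 0.003], [-0.038, -0.999, 0.0], [0.003, -0.001, -1.0]]
force: [-0.5, -1.0, 0.3]
opening: 0.0405
finger_force: 0.0
```

{"method": "servo_tool", "body": {"motion": [[[0,0,0,2,0,0,40],[0,0,0,2,0,0,40],[0,0,0,0,0,0,40]]]}}

```text
time: 15.12
eef_pos: [0.6002, 0.1043, 0.0271]
tool_rot: [[0.999, -0.037, 0.0], [-0.037, -0.999, 0.0], [0.0, -0.0, -1.0]]
force: [0.1, -0.2, 0.8]
opening: 0.04
finger_force: 0.0
```

{"method": "servo_tool", "body": {"motion": [[[0,0,0,1,0,0,40],[0,0,0,0,0,0,40]]]}}

```text
time: 15.28
eef_pos: [0.6007, 0.1044, 0.0268]
tool_rot: [[0.999, -0.037, -0.0], [-0.037, -0.999, 0.0], [-0.0, -0.0, -1.0]]
force: [0.5, -0.8, -0.5]
opening: 0.0401
finger_force: 0.0
```

{"method": "servo_tool", "body": {"motion": [[[0,0,0,1,0,0,40],[0,0,0,0,0,0,40]]]}}

```text
time: 15.45
eef_pos: [0.6017, 0.1043, 0.0268]
tool_rot: [[0.999, -0.037, -0.0], [-0.037, -0.999, 0.0], [-0.0, -0.0, -1.0]]
force: [-1.0, -0.6, 1.0]
opening: 0.0401
finger_force: 0.5
```

{"method": "servo_tool", "body": {"motion": [[[0,0,0,1,0,0,40],[0,0,0,0,0,0,40]]]}}

```text
time: 15.62
eef_pos: [0.6029, 0.1043, 0.0269]
tool_rot: [[0.999, -0.037, -0.0], [-0.037, -0.999, 0.0], [-0.0, -0.0, -1.0]]
force: [-0.7, 0.2, 0.4]
opening: 0.04
finger_force: 0.4
```

{"method": "servo_tool", "body": {"motion": [[[0,0,0,1,0,0,40],[0,0,0,0,0,0,40]]]}}

```text
time: 15.78
eef_pos: [0.604, 0.1042, 0.0268]
tool_rot: [[0.999, -0.037, 0.0], [-0.037, -0.999, 0.0], [0.0, -0.0, -1.0]]
force: [-0.9, 0.3, -0.8]
opening: 0.0405
finger_force: 0.3
```

{"method": "servo_tool", "body": {"motion": [[[0,0,0,1,0,0,40],[0,0,0,0,0,0,40]]]}}

```text
time: 15.95
eef_pos: [0.605, 0.1041, 0.0268]
tool_rot: [[0.999, -0.037, 0.0], [-0.037, -0.999, 0.0], [0.0, -0.0, -1.0]]
force: [-0.7, 0.7, -0.2]
opening: 0.04
finger_force: 0.2
```

{"method": "servo_tool", "body": {"motion": [[[0,0,0,1,0,0,40],[0,0,0,0,0,0,40]]]}}

```text
time: 16.12
eef_pos: [0.6053, 0.1042, 0.0267]
tool_rot: [[0.999, -0.037, -0.001], [-0.037, -0.999, -0.0], [-0.001, 0.0, -1.0]]
force: [-4.8, -0.2, 2.4]
opening: 0.04
finger_force: 2.2
```

{"method": "servo_tool", "body": {"motion": [[[0,0,0,1,0,0,40],[0,0,0,0,0,0,40]]]}}

```text
time: 16.28
eef_pos: [0.6054, 0.1042, 0.0266]
tool_rot: [[0.999, -0.037, -0.003], [-0.037, -0.999, -0.0], [-0.003, 0.001, -1.0]]
force: [-8.1, 0.2, 5.8]
opening: 0.0399
finger_force: 4.2
```

The tin is flush on the long rail: the motion has stalled and the force is 8 N. Now I'll back away and verify from above.

{"method": "servo_tool", "body": {"motion": [[[0,0,0,-10,0,0,40],[0,0,0,-20,0,0,40],[0,0,0,0,0,-30,40],[0,0,0,0,0,-40,40],[0,0,0,0,0,-40,40]]]}}

```text
time: 16.7
eef_pos: [0.5761, 0.105, 0.1374]
tool_rot: [[0.999, -0.037, -0.002], [-0.037, -0.999, -0.0], [-0.002, 0.0, -1.0]]
force: [1.8, -0.4, 1.2]
opening: 0.0404
finger_force: 0.0
```

{"method": "servo_tool", "body": {"motion": [[[0,0,0,0,0,-40,40],[0,0,0,0,0,-30,40],[0,0,0,0,0,0,40],[0,0,0,0,0,0,40]]]}}

```text
time: 17.03
eef_pos: [0.5784, 0.1055, 0.2094]
tool_rot: [[0.999, -0.037, 0.006], [-0.037, -0.999, 0.001], [0.006, -0.001, -1.0]]
force: [0.2, -0.3, -0.3]
opening: 0.0399
finger_force: 0.0
```

```bash
python3 t.py w6 .643 .105; python3 - <<'E'
from m import *
im,p,o=wristp()
m,uv,w=stop(im,p)
k=(w[:,0]>.57)&(w[:,0]<.72)&(w[:,1]>.0)&(w[:,1]<.22)
mm=np.zeros(m.shape,np.uint8);mm[uv[k,1],uv[k,0]]=255
c=max(cv2.findContours(mm,0,2)[0],key=cv2.contourArea);q=cv2.approxPolyDP(c,3,True)[:,0]
print(np.c_[q,np.round(cast(None,q,.018,p)[:,:2],4)])
E
```

```text
rows 90 154
((644.9424438476562, 102.26251220703125), (86.43717193603516, 56.646358489990234), 87.8095703125)
tin in stop [-0.02808056  0.04057325] dyaw -0.013230210080305477 tcp [0.5784 0.1055 0.2094] t 17.0333 F [ 0.2 -0.3 -0.3]
[[1.940e+02 7.200e+01 6.896e-01 1.768e-01]
 [1.980e+02 8.800e+01 6.762e-01 1.747e-01]
 [3.270e+02 8.700e+01 6.726e-01 5.850e-02]
 [3.240e+02 1.730e+02 5.945e-01 6.100e-02]
 [3.390e+02 1.750e+02 5.919e-01 4.640e-02]
 [3.440e+02 7.100e+01 6.853e-01 4.340e-02]]
```

View pics/w6.png

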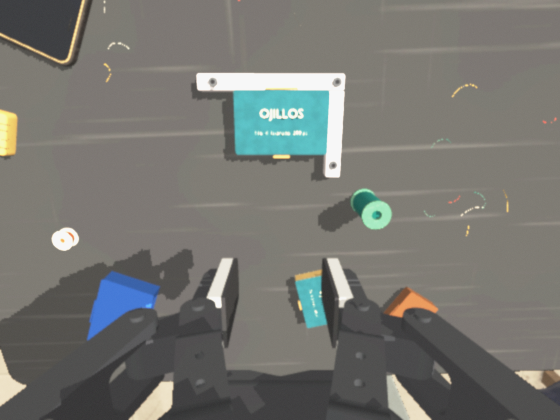

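The tin at (281,121) touches both rails, square to within about 0.01 rad. The spool, wax and bobbin are undisturbed and the gripper is clear, so I'm handing in.

```bash
python3 -c "
from workcell import bot
print(bot.finish_job())"
```

```text
the job is handed in; nothing more can be done
None
```

The tin sits flush against both rails of the corner stop and square to about 0.01 rad by the last overhead view, the bystanders look unmoved and the arm is clear; I handed the job in at about 17 s, but it returned no verdict.

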